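# Make up washer and dryer repair kits

### The arm

A 6-joint arm with a two-finger parallel gripper is mounted at the origin on the work surface. World frame = base frame: x ahead of the robot, y to its left, z up, the work surface at z = 0. Lengths are in m, angles in rad, forces in N, time in s.
With the tool pointing down it reaches from about 0.35 to 0.85 m from the base axis. Payload 8.1 kg.
Tool frame: the origin (TCP) lies midway between the tips of the shut fingers; the grasp point (between the pads) lies bot.pinch_z behind it (bot.pinch_z is the distance from the TCP to the grasp point, in m); z points along the fingers, y is the line along which they close (so a half turn about z gives the same grasp; the last joint's range is limited). The gripper opens to 85 mm and grips with 20 to 120 N. Pads are 22 mm wide; open, the fingers measure 114 mm over their backs; the gripper's body (76 mm by 85 mm) begins 54 mm behind the grasp point. The pads swing forward as they close: fully open they stand 13 mm farther back than shut.
Start: joints at [-1.329, 0.13, 1.488, -0, 1.523, -0.085], TCP at [0.193, -0.568, 0.2] pointing down, gripper open.
Joint ranges: [-2.96, 2.96], [-0.89, 2.26], [0.02, 2.5], [-1.34, 4.48], [0, 2.73], [-2.66, 2.66]. Speed limits (rad/s): [2.39, 2.39, 2.79, 3.14, 3.14, 3.14].

### API

Orientations are given as a unit quaternion [x, y, z, w].
In Python, from rig import monitor, cams, order, bot gives the robot as it stands.
- The arm moves only by the shell command python3 -m inch 'ROWS'. ROWS is JSON, a list of rows, each a list of 3 entries, a list of its own where there are three numbers: the shift along the world's x, y, z in mm, then the turn, a rotation vector about the world's x, y, z in degrees, then the closure, from 0 (fully open) to 1 (shut). A call has exactly 8 rows; each row is the pose to reach, as a shift and turn from the pose commanded when the call began; what a row does not reach only later rows make up. A row lasts 1/10 s, in which the tool goes at most 50 mm and 8.59 degrees, less where a joint would pass 70% of its speed; a pose out of reach is approached as far as the arm can. A call with a gripper value outside its range is refused whole. The fingers move at their own pace and stop on an object; the grip force is fixed at half the most. Time passes only in rows, so rows that repeat a pose let the fingers close, or fill a call up. It gives the time, the measured TCP pose, the force, the opening and the grip force at its end, in the units of the state.
- monitor.sense(): the state, without advancing time (a new reading comes with each control period).
- cams.snapshot(name): name is "scene" or "top" or "wrist"; returns a dict with "color" (480x640x3 uint8, red, green, blue), "intrinsics" (3x3 intrinsics, pixels), "R" (3x3) and "t" (3): a world point X has camera coordinates R X + t. Camera axes: x right, y down, z forward; pixel columns grow to the right and rows downward; lengths in m; the calibration is good to about 2 mm. A picture is of the moment at which its call begins. There is no depth.
- order.finish_job(): hands the job in; it is judged then, once.
The state is a dict: "clock": time; "joint_positions": joint angles; "joint_vel": joint speeds; "joint_torque": joint torques, N m; "eef_pos": TCP position; "ee_rot": TCP orientation; "wrist_force": force on the tool from outside, world axes, zero at the start; "torque": the same for the moment, N m; "finger_gap": finger opening in m; "grasp_force": force on a finger pad.
Only numpy, scipy, OpenCV 4.12 (cv2) and the standard library are available. Lean on these libraries where they do the work, as an engineer would, in place of code of your own. Each camera call takes 0.05 s, during which the arm holds its last target. There are 200 camera calls.

### The job

Make up two repair kits from the spare parts on the cork mat: the orange tray gets the white control knob, the blue tray gets the black drum roller, and each tray also gets the pulley that has as many keyways as the shaft stub standing in that tray has brass keys. Set each part flat and upright, near the middle of its compartment: pulleys in the compartments lined with green, the knob and the roller in the bare compartments. Set parts down without dropping them, complete the orange kit before the blue one, and leave the bottle and the mug where they stand.

Things in the scene. Friction and masses are not known exactly. Their poses are not given: they have to be found in the camera images.
- tray_orange: fixed orange washer tray, 270 x 104 mm; either side. Origin: centre of underside, on the table; x along its length, away from the robot (yaw to 0.2 rad). Floor at z 4 mm, 4 mm walls to z 15 mm. Along x: bare compartment centred at -83 mm, green-lined one at +17 mm (96 x 96 mm inside, centred on y 0), open bay with a shaft stub at +101 mm.
- tray_blue: fixed blue dryer tray, 270 x 104 mm; either side. Origin: centre of underside, on the table; x along its length, away from the robot (yaw to 0.2 rad). Floor at z 4 mm, 4 mm walls to z 15 mm. Along x: bare compartment centred at -83 mm, green-lined one at +17 mm (96 x 96 mm inside, centred on y 0), open bay with a shaft stub at +101 mm.
- shaft_one: fixed shaft stub standing upright in the end bay of one tray (which one varies): steel, 23 mm diameter, 28 mm high, on a black round foot 56 mm wide, 10 mm high, with one brass key up its side, 8 mm wide, 5.5 mm proud; a yellow dash on key top and foot marks each key. Origin: centre of the foot's underside, 4 mm above the table; the key along +x.
- shaft_two: fixed shaft stub standing upright in the end bay of one tray (which one varies): steel, 23 mm diameter, 28 mm high, on a black round foot 56 mm wide, 10 mm high, with two brass keys half a turn apart up its side, 8 mm wide, 5.5 mm proud; a yellow dash on key top and foot marks each key. Origin: centre of the foot's underside, 4 mm above the table; one key along +x.
- pulley_one: loose dark steel pulley with one keyway, 220 g, lying flat, boss up: flange 70 mm diameter, 12 mm high; above it a round boss 48 mm diameter, up to 32 mm height, the place to grip; through bore 25 mm diameter with keyway notches about 8 mm wide, 6 mm deep, each marked by a yellow dash on boss and flange. Origin: centre of underside; z up; the keyway along +x.
- pulley_two: loose dark steel pulley with two keyways half a turn apart, 220 g, lying flat, boss up: flange 70 mm diameter, 12 mm high; above it a round boss 48 mm diameter, up to 32 mm height, the place to grip; through bore 25 mm diameter with keyway notches about 8 mm wide, 6 mm deep, each marked by a yellow dash on boss and flange. Origin: centre of underside; z up; one keyway along +x.
- knob: loose white plastic control knob, 80 g, lying flat: round skirt 64 mm diameter, 10 mm high; round grip 36 mm diameter above it, from 10 to 34 mm height, with a red pointer line on top. Origin: centre of the underside; z up, pointer along +x.
- roller: loose dryer drum roller, 150 g, lying flat, axle up: black rubber tyre 64 mm diameter, 20 mm high; yellow hub 38 mm diameter up to 24 mm; steel axle pin 14 mm diameter from 24 to 50 mm height, the place to grip. Origin: centre of the underside; z up along the axle.
- bottle: bystander: green detergent bottle with a blue cap, 66 mm diameter, 170 mm tall, standing at the left edge of the work. Origin: centre of the underside.
- mug: bystander: blue ceramic mug, 80 mm diameter, 90 mm tall, standing at the right edge of the work. Origin: centre of the underside.

How it is judged:
By the outcome, as a careful person would: the job done as asked, in the order asked, and still so for the second after the job is handed in, with the robot touching nothing.
It also fails if it takes over 90 s, if anything falls off the work surface, if the arm or the gripper's body presses on something with over 40 N, if the wrist force passes 120 N, or if a joint passes its speed limit or range.

## Working session

There is one attempt and no reset: what is moved stays moved. The work goes in short steps, Python scripts to look and compute and a shell command to move; the robot and the scene stay as the last step left them, time stands still between calls to the robot, and variables do not carry over. Pictures are saved under pics/ and viewed, at most 14 in all, crops included, and the job is handed in when it is done.

```bash
mkdir -p pics; ls; cat > h.py <<'E'
import numpy as np,cv2
from rig import monitor,cams,order,bot
def snap(n,f):
    s=cams.snapshot(n); cv2.imwrite(f'pics/{f}.png',s['color'][:,:,::-1]); np.savez(f'pics/{f}.npz',K=s['intrinsics'],R=s['R'],t=s['t']); return s
def ray(f,u,v,z):
    d=np.load(f'pics/{f}.npz'); R,t=d['R'],d['t']; c=-R.T@t
    r=R.T@np.linalg.inv(d['K'])@np.array([u,v,1.]); return c+r*(z-c[2])/r[2]
def proj(f,X):
    d=np.load(f'pics/{f}.npz'); p=d['K']@(d['R']@np.array(X)+d['t']); return p[:2]/p[2]
E
python3 - <<'E'
from h import *
for n in('top','scene'): snap(n,n+'0')
d=np.load('pics/top0.npz');print(d['K'],d['R'],-d['R'].T@d['t'],bot.pinch_z)
print(monitor.sense())
E
```

```text
pics
[[475.74014139   0.         316.89668674]
 [  0.         475.74014139 234.16272561]
 [  0.           0.           1.        ]] [[-0.02680107 -0.99956306 -0.01246601]
 [-0.99570456  0.02779903 -0.08831564]
 [ 0.0886236   0.01004551 -0.99601453]] [ 0.46910818 -0.01275291  1.27483922] 0.0187
{'clock': 0.1, 'joint_positions': array([-1.32938759e+00,  1.31077893e-01,  1.48919901e+00,  2.90125191e-05,
        1.52301785e+00, -8.53821784e-02]), 'joint_vel': array([-0.00129796, -0.00250825, -0.00063409,  0.00085086,  0.00011189,
       -0.00146536]), 'joint_torque': array([ 1.70384021e-03, -5.70952427e+01, -5.01937795e+01, -1.74616898e-04,
        8.09466757e-03, -6.30303916e-06]), 'eef_pos': array([ 0.1925101 , -0.56768236,  0.1991383 ]), 'ee_rot': array([ 9.86680392e-01,  1.62668616e-01, -5.18807350e-05, -8.49589458e-04]), 'wrist_force': array([ 0.85926244, -0.62038946, -0.47914359]), 'torque': array([ 0.01610773, -0.02591414, -0.02145608]), 'grasp_force': 0.0, 'finger_gap': 0.08572003171189525}
```

View pics/top0.png

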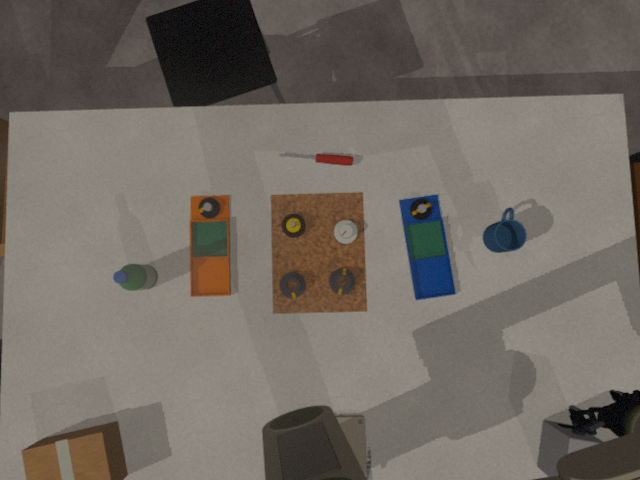

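View pics/scene0.png

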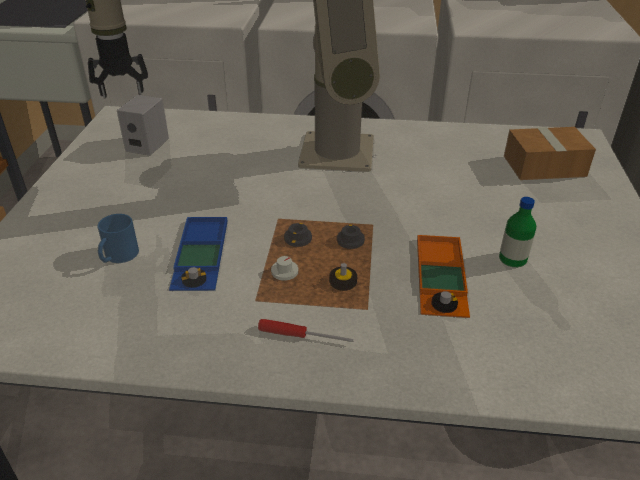

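The overview shows the orange tray at about (210,245), the blue tray at (427,247), roller at (293,225), knob at (345,232) and pulleys at (292,285) and (342,282). I'll enlarge this to count the keys.

```bash
python3 - <<'E'
from h import *
i=cv2.imread('pics/top0.png')
a=cv2.resize(i[188:320,184:234],None,fx=4.4,fy=4.4,interpolation=3)
b=cv2.resize(i[188:320,398:458],None,fx=4.4,fy=4.4,interpolation=3)
cv2.imwrite('pics/c1.png',cv2.convertScaleAbs(np.hstack([a,b]),alpha=1.6))
cv2.imwrite('pics/c2.png',cv2.convertScaleAbs(cv2.resize(i[188:318,268:370],None,fx=4.5,fy=4.5,interpolation=3),alpha=1.8))
E
```

```text
(no output)
```

View pics/c1.png

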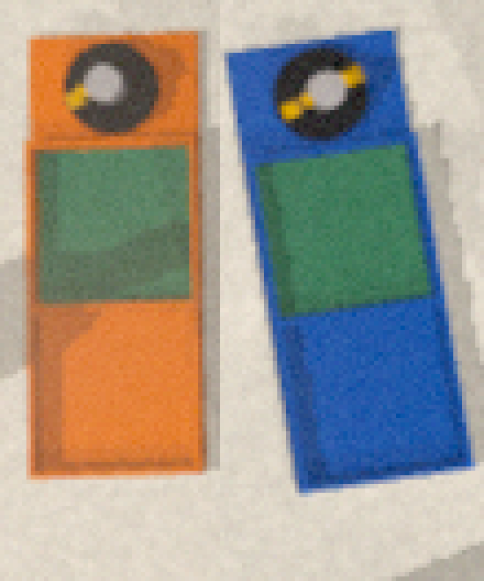

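View pics/c2.png

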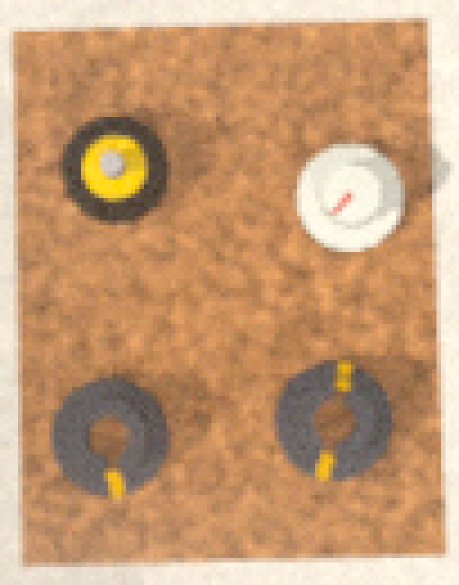

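c1 shows one key on the orange tray's stub, with its foot at (112,87) and liner centred at (113,224). The blue stub has two keys, with its foot at (322,93) and liner at (342,229). c2 shows the roller at (114,169), knob at (350,198), one-keyway pulley at (110,437) and two-keyway pulley at (333,420).

```bash
python3 - <<'E'
from h import *
def P(x,y,z,f,ox,oy): return ray('top0',(x+.5)/f-.5+ox,(y+.5)/f-.5+oy,z)
A=lambda x,y,z:P(x,y,z,4.4,184,188); B=lambda x,y,z:P(x-220,y,z,4.4,398,188); C=lambda x,y,z:P(x,y,z,4.5,268,188)
for n,f,q,ft,out in(('or',A,[(36,150),(189,145),(190,298),(38,304)],(112,87),[(30,478),(206,472)]),('bl',B,[(256,164),(402,144),(430,294),(282,316)],(322,93),[(302,492),(473,464)])):
    c=np.array([f(*p,.004) for p in q]); g=c.mean(0); s=f(*ft,.012)
    b=np.mean([f(*p,.008) for p in out],0)
    print(n,'green',g.round(4),'sides',[round(np.linalg.norm(c[i]-c[i-1]),4) for i in range(4)])
    print('foot',s.round(4),'dist .084?',np.linalg.norm((s-g)[:2]),'nearend',b.round(4),'.152?',np.linalg.norm((b-g)[:2]))
    d=(s-b)[:2]; yaw=np.arctan2(d[1],d[0]); e=d/np.linalg.norm(d)
    print('yaw',yaw,'bare',(g[:2]-.1*e).round(4))
for n,x,y,z,dx,dy,w in(('knob',350,198,.009,108,109,.064),('roller',114.5,169,.018,103,106,.064),('p1',110.5,437.5,.011,115,119,.07),('p2',333.5,420,.011,117,120,.07)):
    p=C(x,y,z);q=[np.linalg.norm(C(x+dx,y,z)-p),np.linalg.norm(C(x,y+dy,z)-p)]
    print(n,p.round(4),'size',np.round(q,4),w,'scene',proj('scene0',p).round(1))
E
```

```text
or green [0.5785 0.2893 0.004 ] sides [np.float64(0.0944), np.float64(0.094), np.float64(0.0937), np.float64(0.0928)]
foot [0.6617 0.2876 0.012 ] dist .084? 0.08326289460275536 nearend [0.4264 0.2865 0.008 ] .152? 0.15215582874362063
yaw 0.004516940926672786 bare [0.4785 0.2889]
bl green [ 0.5592 -0.2894  0.004 ] sides [np.float64(0.0936), np.float64(0.0898), np.float64(0.0926), np.float64(0.0906)]
foot [ 0.6418 -0.2792  0.012 ] dist .084? 0.08326455761519849 nearend [ 0.4089 -0.3085  0.008 ] .152? 0.15147564549151912
yaw 0.12491145447959802 bare [ 0.46   -0.3019]
knob [ 0.5865 -0.0762  0.009 ] size [0.064  0.0647] 0.064 scene [284.6 267.7]
roller [0.6067 0.0626 0.018 ] size [0.0609 0.0627] 0.064 scene [343.2 274.6]
p1 [0.4489 0.069  0.011 ] size [0.0676 0.0692] 0.07 scene [350.5 236.2]
p2 [ 0.4557 -0.0623  0.011 ] size [0.0686 0.0698] 0.07 scene [298.  234.3]
```

Sizes and spacings agree with the given ones. Orange takes the one-keyway pulley and blue the two-keyway one. I'm moving above the knob and squaring the gripper.

```bash
python3 -m inch '[[[35,35,0],[0,0,-3],0],[[80,70,0],[0,0,-7],0],[[125,105,0],[0,0,-11],0],[[165,135,0],[0,0,-15],0],[[205,165,0],[0,0,-18.7],0],[[235,200,0],[0,0,-18.7],0],[[265,240,0],[0,0,-18.7],0],[[294,280,0],[0,0,-18.7],0]]'
python3 -m inch '[[[25,45,-10],[0,0,0],0],[[50,90,-20],[0,0,0],0],[[75,130,-40],[0,0,0],0],[[90,165,-60],[0,0,0],0],[[100,200,-70],[0,0,0],0],[[100,212,-80],[0,0,0],0],[[100,212,-80],[0,0,0],0],[[100,212,-80],[0,0,0],0]]'
python3 - <<'E'
from h import *
snap('wrist','w1'); s=monitor.sense(); print(s['joint_positions'].round(3),s['eef_pos'])
print([proj('w1',[.5865,-.0762,z]).round(1) for z in (.0,.01,.034)])
E
```

```text
clock: 0.9
eef_pos: [0.4821, -0.2938, 0.1996]
ee_rot: [1.0, 0.0, -0.0, -0.0]
wrist_force: [0.3, -1.4, -0.5]
finger_gap: 0.0854
grasp_force: 0.0
clock: 1.7
eef_pos: [0.5808, -0.0844, 0.12]
ee_rot: [1.0, 0.0, -0.0, 0.0]
wrist_force: [-0.6, -1.2, 0.3]
finger_gap: 0.0855
grasp_force: 0.0
[-2.320e-01  1.460e-01  1.618e+00 -1.000e-03  1.377e+00  1.339e+00] [ 0.58119682 -0.08507531  0.12070939]
[array([305.3, 216.2]), array([305. , 219.1]), array([304., 227.])]
```

View pics/w1.png

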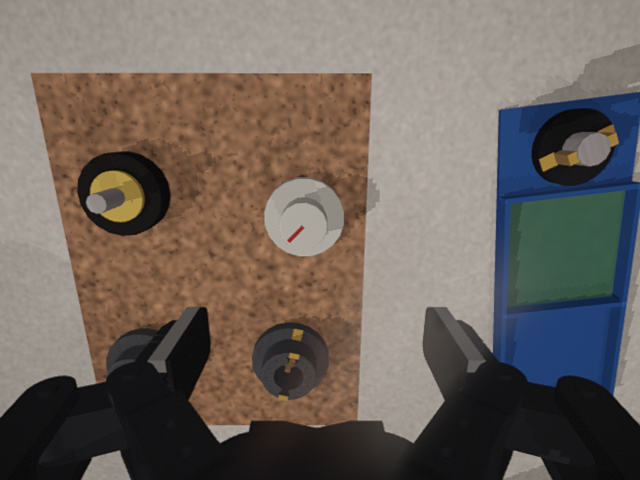

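The wrist view confirms the knob at (304,216), within 1 mm of my estimate. Fingers are clear on both sides, so I'm descending and gripping.

```bash
python3 -m inch '[[[3,5,-10],[0,0,0],0],[[6,9,-30],[0,0,0],0.2],[[6,9,-55],[0,0,0],0.2],[[6,9,-80],[0,0,0],0.2],[[6,9,-95],[0,0,0],0.2],[[6,9,-104],[0,0,0],0.2],[[6,9,-104],[0,0,0],0.2],[[6,9,-104],[0,0,0],0.2]]'
python3 -m inch '[[[0,0,0],[0,0,0],0.5],[[0,0,0],[0,0,0],0.9],[[0,0,0],[0,0,0],1],[[0,0,0],[0,0,0],1],[[0,0,0],[0,0,0],1],[[0,0,0],[0,0,0],1],[[0,0,0],[0,0,0],1],[[0,0,0],[0,0,0],1]]'
```

```text
clock: 2.55
eef_pos: [0.5879, -0.075, 0.017]
ee_rot: [1.0, 0.0, 0.001, 0.0]
wrist_force: [0.0, 1.2, 0.4]
finger_gap: 0.068
grasp_force: 0.0
clock: 3.35
eef_pos: [0.5871, -0.0746, 0.0161]
ee_rot: [1.0, 0.0, -0.0, -0.0]
wrist_force: [-0.4, 0.2, 0.1]
finger_gap: -0.0
grasp_force: 0.0
```

```bash
python3 - <<'E'
from h import *
a=snap('wrist','w2')['color']; b=snap('scene','s2')['color']
c=cv2.resize(b[190:330,220:400],(617,480))
cv2.imwrite('pics/m2.png',cv2.resize(np.hstack([a,c]),(800,305))[:,:,::-1])
print(monitor.sense()['finger_gap'],monitor.sense()['grasp_force'])
E
```

```text
-0.0003127985161071814 0.0
```

View pics/m2.png

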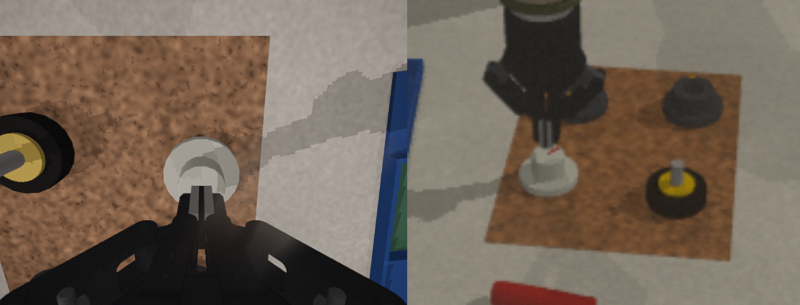

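```bash
python3 - <<'E'
from h import *
print('knob now',ray('w2',316,275,.006),'tip proj',proj('w2',[.587,-.0746,.016]),proj('s2',[.587,-.0746,.016]),proj('w1',[.581,-.085,.12]))
i=cv2.cvtColor(snap('top','t2')['color'],cv2.COLOR_RGB2BGR)
s2=cv2.imread('pics/s2.png'); w=cv2.imread('pics/w2.png')
o=np.hstack([cv2.resize(i[200:265,300:390],(400,289),interpolation=3),cv2.resize(s2[235:300,245:335],(400,289),interpolation=3)])
cv2.imwrite('pics/m3.png',cv2.convertScaleAbs(o,alpha=1.6))
E
```

```text
knob now [ 0.58639146 -0.07508524  0.006     ] tip proj [315.05749801 281.37138387] [285.17191232 265.57714167] [316.23522327 280.72195294]
```

View pics/m3.png

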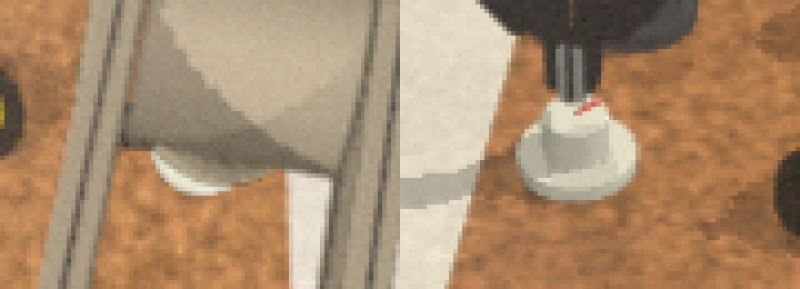

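```bash
python3 - <<'E'
from h import *
w=cv2.imread('pics/w2.png')
cv2.imwrite('pics/m4.png',cv2.convertScaleAbs(cv2.resize(w[210:360,220:420],(800,600),interpolation=3),alpha=1.3))
for z in (.016,.025,.034,.045,.055): print(z,ray('s2',283.7,257.7,z).round(4),[ray('w2',316,v,z).round(4)[:2] for v in(285,294)])
d=np.load('pics/w2.npz');print(d['K'][0,0],-d['R'].T@d['t'],d['R'])
E
```

```text
0.016 [ 0.5584 -0.0825  0.016 ] [array([ 0.585 , -0.0751]), array([ 0.5799, -0.0751])]
0.025 [ 0.5694 -0.0805  0.025 ] [array([ 0.589 , -0.0751]), array([ 0.5842, -0.0751])]
0.034 [ 0.5804 -0.0785  0.034 ] [array([ 0.593 , -0.0751]), array([ 0.5884, -0.0751])]
0.045 [ 0.5939 -0.0761  0.045 ] [array([ 0.5979, -0.0751]), array([ 0.5936, -0.0751])]
0.055 [ 0.6062 -0.0738  0.055 ] [array([ 0.6023, -0.0751]), array([ 0.5984, -0.0751])]
366.84981241862766 [ 0.66204008 -0.07503442  0.18944536] [[ 2.09023191e-04 -9.99999735e-01  6.97449299e-04]
 [-9.55169255e-01  6.83451779e-06  2.96060289e-01]
 [-2.96060216e-01 -7.28065593e-04 -9.55169000e-01]]
```

View pics/m4.png

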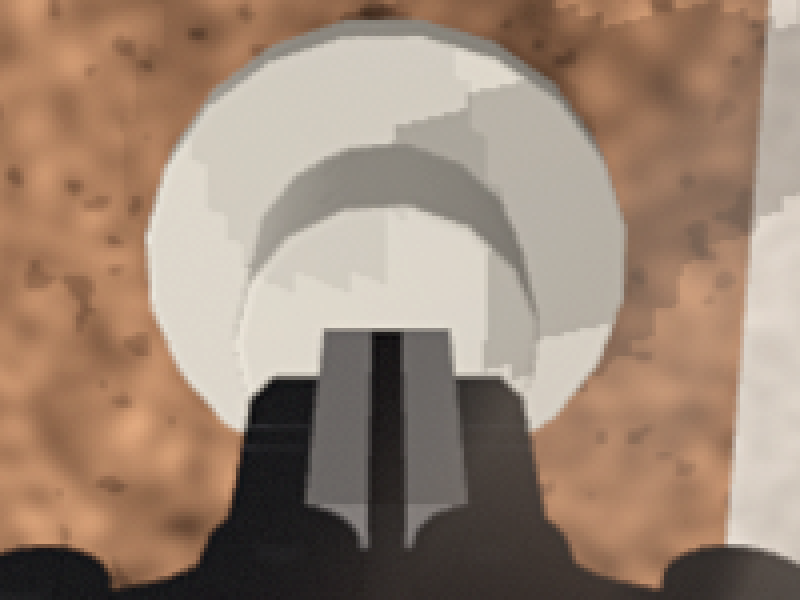

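The knob hasn't moved: the wrist view puts it at (0.586,-0.075). Triangulating the fingertips, wrist pixel (316,292) and scene pixel (284,258), puts them near z 45 mm. So they closed above the knob, about 30 mm higher than the reported TCP. I'll open, go 25 mm lower and close again.

```bash
python3 -m inch '[[[0,0,0],[0,0,0],0.2],[[0,0,0],[0,0,0],0.2],[[0,0,0],[0,0,0],0.2],[[0,0,0],[0,0,0],0.2],[[0,0,-8],[0,0,0],0.2],[[0,0,-16],[0,0,0],0.2],[[0,0,-16],[0,0,0],0.2],[[0,0,-16],[0,0,0],0.2]]'
python3 -m inch '[[[0,0,-3],[0,0,0],0.2],[[0,0,-6],[0,0,0],0.2],[[0,0,-9],[0,0,0],0.2],[[0,0,-9],[0,0,0],0.2],[[0,0,-9],[0,0,0],0.2],[[0,0,-9],[0,0,0],0.2],[[0,0,-9],[0,0,0],0.2],[[0,0,-9],[0,0,0],0.2]]'
python3 - <<'E'
from h import *
w=snap('wrist','w5')['color']; s=snap('scene','s5')['color']
o=np.hstack([cv2.resize(w[180:360,200:440],(400,300)),cv2.resize(s[200:305,215:355],(400,300),interpolation=3)])
cv2.imwrite('pics/m5.png',cv2.convertScaleAbs(o[:,:,::-1],alpha=1.4))
E
```

```text
clock: 4.3
eef_pos: [0.5865, -0.0745, -0.0007]
ee_rot: [1.0, 0.0, -0.001, -0.0]
wrist_force: [0.1, 0.6, 0.5]
finger_gap: 0.0684
grasp_force: 0.0
clock: 5.1
eef_pos: [0.5873, -0.0747, -0.0087]
ee_rot: [1.0, 0.0, 0.0, 0.0]
wrist_force: [-0.5, -0.4, -0.1]
finger_gap: 0.0684
grasp_force: 0.0
```

View pics/m5.png

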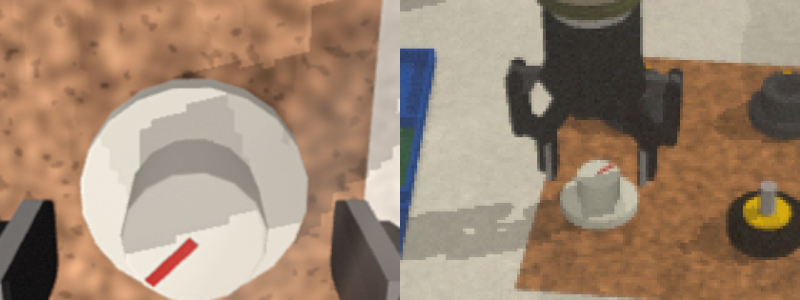

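The tips, at (550,180) and (645,182) in the right half, straddle the knob around grip height with no contact. Closing.

```bash
python3 -m inch '[[[0,0,0],[0,0,0],0.5],[[0,0,0],[0,0,0],0.9],[[0,0,0],[0,0,0],1],[[0,0,0],[0,0,0],1],[[0,0,0],[0,0,0],1],[[0,0,0],[0,0,0],1],[[0,0,0],[0,0,0],1],[[0,0,0],[0,0,0],1]]'
python3 - <<'E'
from h import *
for z in(.015,.025,.035):print(z,proj('s5',[.587,-.0746,z]),proj('s5',[.598,-.0746,z]))
E
```

```text
clock: 6.0
eef_pos: [0.5876, -0.0747, -0.0084]
ee_rot: [1.0, 0.0, 0.0, 0.0]
wrist_force: [-1.4, 0.5, 5.3]
finger_gap: 0.0332
grasp_force: 59.9
0.015 [285.18511393 265.90738868] [284.46996336 268.90998405]
0.025 [285.05258376 262.59205923] [284.33350352 265.58729976]
0.035 [284.91890183 259.24791762] [284.19585043 262.23556071]
```

```bash
python3 -m inch '[[[0,0,5],[0,0,0],1],[[0,0,15],[0,0,0],1],[[0,0,35],[0,0,0],1],[[0,0,60],[0,0,0],1],[[0,0,80],[0,0,0],1],[[0,0,95],[0,0,0],1],[[0,0,100],[0,0,0],1],[[0,0,100],[0,0,0],1]]'
python3 - <<'E'
from h import *
w=snap('wrist','w6')['color']; s=snap('scene','s6')['color']
o=np.hstack([cv2.resize(w[150:390,160:480],(400,300)),cv2.resize(s[170:305,195:375],(400,300),interpolation=3)])
cv2.imwrite('pics/m6.png',cv2.convertScaleAbs(o[:,:,::-1],alpha=1.4))
E
```

```text
clock: 6.8
eef_pos: [0.5876, -0.0748, 0.0918]
ee_rot: [1.0, 0.0, 0.001, 0.0]
wrist_force: [0.3, -0.7, -0.6]
finger_gap: 0.0334
grasp_force: 59.7
```

View pics/m6.png

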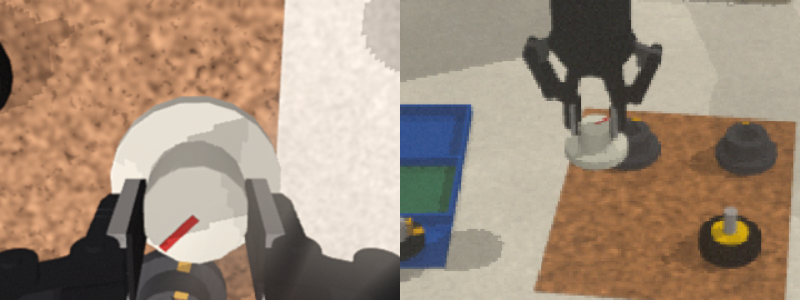

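The knob is held level and clear of the table. Carrying it to the bare compartment of the orange tray.

```bash
python3 -m inch '[[[-6,20,0],[0,0,0],1],[[-18,60,0],[0,0,0],1],[[-31,105,0],[0,0,0],1],[[-45,150,0],[0,0,0],1],[[-59,195,0],[0,0,0],1],[[-72,240,0],[0,0,0],1],[[-84,280,0],[0,0,0],1],[[-93,310,0],[0,0,0],1]]'
python3 -m inch '[[[-9,30,0],[0,0,0],1],[[-14,46,0],[0,0,0],1],[[-16,53,0],[0,0,0],1],[[-16,54,-15],[0,0,0],1],[[-16,54,-40],[0,0,0],1],[[-16,54,-65],[0,0,0],1],[[-16,54,-80],[0,0,0],1],[[-16,54,-80],[0,0,0],1]]'
```

```text
clock: 7.7
eef_pos: [0.492, 0.2374, 0.0895]
ee_rot: [1.0, 0.001, -0.001, 0.0]
wrist_force: [0.0, -0.2, -0.1]
finger_gap: 0.0332
grasp_force: 59.8
clock: 8.5
eef_pos: [0.4757, 0.2871, 0.0072]
ee_rot: [1.0, -0.0, -0.003, 0.002]
wrist_force: [-0.4, 0.4, -1.0]
finger_gap: 0.033
grasp_force: 59.8
```

```bash
python3 - <<'E'
from h import *
print(monitor.sense()['eef_pos'],monitor.sense()['joint_positions'].round(2))
a=snap('wrist','w7')
print('tray bare centre px',proj('w7',[.4785,.2889,.004]),'knob px if at TCP',proj('w7',list(monitor.sense()['eef_pos'][:2])+[.03]))
E
```

```text
[0.47570885 0.28705728 0.00718927] [ 0.45  0.2   1.78 -0.    1.17  2.02]
tray bare centre px [311.56791233 273.71188924] knob px if at TCP [313.30070885 298.84599726]
```

```bash
python3 -m inch '[[[1,1,-1],[0,0,0],1],[[2,2,-3],[0,0,0],1],[[3,2,-5],[0,0,0],1],[[3,2,-7],[0,0,0],1],[[3,2,-9],[0,0,0],1],[[3,2,-9],[0,0,0],1],[[3,2,-9],[0,0,0],1],[[3,2,-9],[0,0,0],1]]'
python3 -m inch '[[[0,0,-0.5],[0,0,0],1],[[0,0,-0.5],[0,0,0],1],[[0,0,-1],[0,0,0],1],[[0,0,-1],[0,0,0],1],[[0,0,-1.5],[0,0,0],1],[[0,0,-1.5],[0,0,0],1],[[0,0,-1.5],[0,0,0],1],[[0,0,-1.5],[0,0,0],1]]'
```

```text
clock: 9.35
eef_pos: [0.4812, 0.2914, 0.0022]
ee_rot: [1.0, 0.0, 0.0, -0.0]
wrist_force: [-0.2, -0.0, -0.7]
finger_gap: 0.0331
grasp_force: 59.8
clock: 10.15
eef_pos: [0.4812, 0.2914, 0.0006]
ee_rot: [1.0, 0.0, -0.0, -0.0]
wrist_force: [0.2, -1.0, -1.2]
finger_gap: 0.0335
grasp_force: 59.8
```

```bash
python3 -m inch '[[[-1,-1,-1],[0,0,0],1],[[-2,-2,-2],[0,0,0],1],[[-2,-2,-3],[0,0,0],1],[[-2,-2,-4],[0,0,0],1],[[-2,-2,-4],[0,0,0],1],[[-2,-2,-4.5],[0,0,0],1],[[-2,-2,-4.5],[0,0,0],1],[[-2,-2,-4.5],[0,0,0],1]]'
python3 -m inch '[[[0,0,-0.5],[0,0,0],1],[[0,0,-0.5],[0,0,0],1],[[0,0,-1],[0,0,0],1],[[0,0,-1],[0,0,0],1],[[0,0,-1],[0,0,0],1],[[0,0,-1],[0,0,0],1],[[0,0,-1],[0,0,0],1],[[0,0,-1],[0,0,0],1]]'
```

```text
clock: 10.95
eef_pos: [0.4792, 0.2894, -0.0039]
ee_rot: [1.0, 0.0, 0.0, -0.0]
wrist_force: [-0.7, -0.1, -0.8]
finger_gap: 0.0333
grasp_force: 59.8
clock: 11.75
eef_pos: [0.4793, 0.2894, -0.0045]
ee_rot: [1.0, 0.0, 0.0, -0.0]
wrist_force: [-2.9, -1.8, 5.6]
finger_gap: 0.0331
grasp_force: 60.4
```

Contact force of 5.6 N at the expected height, so I'm releasing and lifting.

```bash
python3 -m inch '[[[0,0,0],[0,0,0],0.4],[[0,0,0],[0,0,0],0.3],[[0,0,0],[0,0,0],0.3],[[0,0,0],[0,0,0],0.3],[[0,0,15],[0,0,0],0.3],[[0,0,40],[0,0,0],0.3],[[0,0,70],[0,0,0],0.2],[[0,0,90],[0,0,0],0.1]]'
python3 -m inch '[[[-5,-40,0],[0,0,0],0.1],[[-10,-85,0],[0,0,0],0.1],[[-15,-130,0],[0,0,0],0.1],[[-25,-175,0],[0,0,0],0.1],[[-30,-210,0],[0,0,0],0.1],[[-30,-220,0],[0,0,0],0.1],[[-30,-220,0],[0,0,0],0.1],[[-30,-220,0],[0,0,0],0.1]]'
python3 - <<'E'
from h import *
w=snap('wrist','w8')['color'];t=snap('top','t8')['color']
p=monitor.sense()['eef_pos'];print(p,proj('w8',[.4489,.069,.012]),proj('w8',[.4489,.069,.032]))
o=np.hstack([cv2.resize(w,(400,300)),cv2.resize(t[190:300,180:327],(400,300),interpolation=3)])
cv2.imwrite('pics/m8.png',cv2.convertScaleAbs(o[:,:,::-1],alpha=1.4))
E
```

```text
clock: 12.55
eef_pos: [0.4803, 0.2899, 0.0886]
ee_rot: [1.0, 0.0, 0.001, -0.001]
wrist_force: [0.4, 0.0, 0.8]
finger_gap: 0.0765
grasp_force: 0.0
clock: 13.35
eef_pos: [0.4498, 0.07, 0.0859]
ee_rot: [1.0, -0.0, 0.001, -0.0]
wrist_force: [-0.6, 0.5, 0.5]
finger_gap: 0.0769
grasp_force: 0.0
[0.44950362 0.07049723 0.08542444] [316.83450611 240.64820397] [316.89069632 249.59725366]
```

View pics/m8.png

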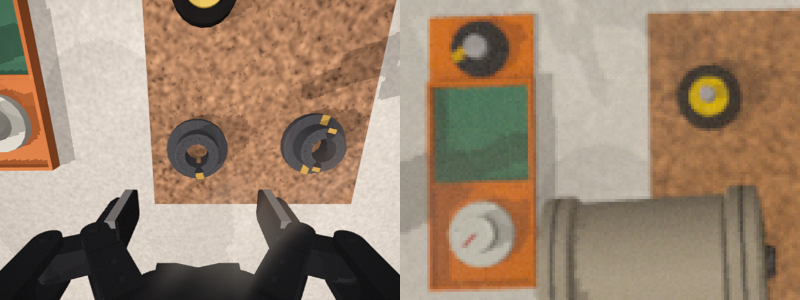

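The knob is centred in its compartment, at (482,235) in the right half. The one-keyway pulley is at wrist pixel (316,238), 2 px from the prediction. Gripping it next.

```bash
python3 -m inch '[[[-1,-1,-15],[0,0,0],0.1],[[-1,-1,-40],[0,0,0],0.1],[[-1,-1,-62],[0,0,0],0.1],[[-1,-1,-80],[0,0,0],0.1],[[-1,-1,-88],[0,0,0],0.1],[[-1,-1,-93],[0,0,0],0.1],[[-1,-1,-93],[0,0,0],0.1],[[-1,-1,-93],[0,0,0],0.1]]'
python3 -m inch '[[[0,0,0],[0,0,0],0.4],[[0,0,0],[0,0,0],0.7],[[0,0,0],[0,0,0],1],[[0,0,0],[0,0,0],1],[[0,0,0],[0,0,0],1],[[0,0,0],[0,0,0],1],[[0,0,0],[0,0,0],1],[[0,0,0],[0,0,0],1]]'
```

```text
clock: 14.25
eef_pos: [0.4489, 0.0686, -0.0071]
ee_rot: [1.0, 0.0, 0.001, -0.0]
wrist_force: [-0.6, -0.8, 0.1]
finger_gap: 0.0769
grasp_force: 0.0
clock: 15.05
eef_pos: [0.4491, 0.0686, -0.0063]
ee_rot: [1.0, 0.0, 0.001, -0.0]
wrist_force: [-5.2, 1.5, 12.7]
finger_gap: 0.0447
grasp_force: 59.2
```

```bash
python3 -m inch '[[[0,0,5],[0,0,0],1],[[0,0,15],[0,0,0],1],[[0,0,35],[0,0,0],1],[[0,0,60],[0,0,0],1],[[0,0,80],[0,0,0],1],[[0,0,88],[0,0,0],1],[[0,0,90],[0,0,0],1],[[0,0,90],[0,0,0],1]]'
python3 -m inch '[[[8,14,0],[0,0,0],1],[[25,43,0],[0,0,0],1],[[47,80,0],[0,0,0],1],[[70,120,0],[0,0,0],1],[[93,160,0],[0,0,0],1],[[112,192,0],[0,0,0],1],[[123,212,0],[0,0,0],1],[[128.5,220,0],[0,0,0],1]]'
python3 -m inch '[[[0,0,0],[0,0,0],1],[[0,0,-15],[0,0,0],1],[[0,0,-35],[0,0,0],1],[[0,0,-55],[0,0,0],1],[[0,0,-70],[0,0,0],1],[[0,0,-78],[0,0,0],1],[[0,0,-78],[0,0,0],1],[[0,0,-78],[0,0,0],1]]'
python3 -c "
from h import *
snap('wrist','w9');p=monitor.sense()['eef_pos'];print(p)
cv2.imwrite('pics/w9c.png',cv2.convertScaleAbs(cv2.resize(cv2.imread('pics/w9.png'),(480,360)),alpha=1.3))
print(proj('w9',[.5785,.2893,.004]))"
```

```text
clock: 15.85
eef_pos: [0.4479, 0.0683, 0.0817]
ee_rot: [1.0, 0.0, -0.0, 0.0]
wrist_force: [-0.4, 0.2, -2.0]
finger_gap: 0.0442
grasp_force: 61.6
clock: 16.65
eef_pos: [0.576, 0.29, 0.0797]
ee_rot: [1.0, 0.001, -0.001, 0.0]
wrist_force: [-0.5, -0.2, -3.1]
finger_gap: 0.0435
grasp_force: 61.8
clock: 17.45
eef_pos: [0.5771, 0.2882, 0.0046]
ee_rot: [1.0, 0.0, 0.0, -0.0]
wrist_force: [-0.2, -0.6, -1.5]
finger_gap: 0.0439
grasp_force: 61.8
[0.57753685 0.2885506  0.00525288]
[313.02415081 278.03482231]
```

```bash
python3 -m inch '[[[1,1,-1],[0,0,0],1],[[1,1,-2],[0,0,0],1],[[1,1,-3.5],[0,0,0],1],[[1,1,-5],[0,0,0],1],[[1,1,-6],[0,0,0],1],[[1,1,-6],[0,0,0],1],[[1,1,-6],[0,0,0],1],[[1,1,-6],[0,0,0],1]]'
python3 -m inch '[[[0,0,-0.5],[0,0,0],1],[[0,0,-0.5],[0,0,0],1],[[0,0,-1],[0,0,0],1],[[0,0,-1],[0,0,0],1],[[0,0,-1],[0,0,0],1],[[0,0,-1],[0,0,0],1],[[0,0,-1],[0,0,0],1],[[0,0,-1],[0,0,0],1]]'
```

```text
clock: 18.3
eef_pos: [0.5777, 0.2894, -0.0019]
ee_rot: [1.0, 0.0, -0.0, -0.0]
wrist_force: [0.6, -0.4, -1.1]
finger_gap: 0.0444
grasp_force: 61.9
clock: 19.1
eef_pos: [0.5777, 0.2893, -0.0021]
ee_rot: [1.0, 0.0, -0.0, 0.0]
wrist_force: [-6.2, -1.8, 7.1]
finger_gap: 0.0438
grasp_force: 63.0
```

View pics/w9c.png

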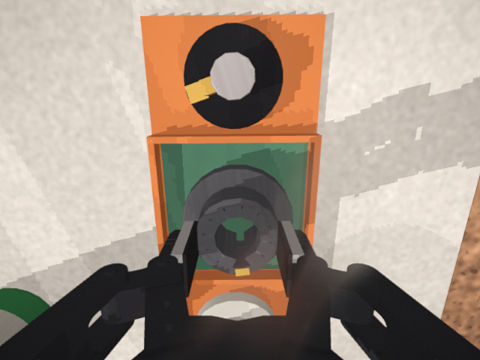

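Contact again at 7 N, with the pulley centred on the green liner at (240,220). Releasing and moving to the roller.

```bash
python3 -m inch '[[[0,0,0],[0,0,0],0.3],[[0,0,0],[0,0,0],0.2],[[0,0,0],[0,0,0],0.2],[[0,0,0],[0,0,0],0.2],[[0,0,15],[0,0,0],0.2],[[0,0,40],[0,0,0],0.2],[[0,0,70],[0,0,0],0.3],[[0,0,100],[0,0,0],0.3]]'
python3 -m inch '[[[5,-40,0],[0,0,0],0.3],[[10,-85,0],[0,0,0],0.3],[[16,-130,0],[0,0,0],0.3],[[22,-175,0],[0,0,0],0.3],[[27,-210,0],[0,0,0],0.3],[[29,-226,0],[0,0,0],0.3],[[29,-227,0],[0,0,0],0.3],[[29,-227,0],[0,0,0],0.3]]'
python3 - <<'E'
from h import *
w=snap('wrist','w10')['color']
p=monitor.sense()['eef_pos'];print(p,proj('w10',[.6067,.0626,.02]),proj('w10',[.6067,.0626,.024]))
h=cv2.cvtColor(w,cv2.COLOR_RGB2HSV);m=((h[...,0]>20)&(h[...,0]<35)&(h[...,1]>150)&(h[...,2]>80)).astype(np.uint8)
n,_,st,ce=cv2.connectedComponentsWithStats(m);[print(st[i],ce[i]) for i in range(1,n) if st[i,4]>150]
E
```

```text
clock: 19.9
eef_pos: [0.5777, 0.2893, 0.0992]
ee_rot: [1.0, 0.0, 0.0, -0.0]
wrist_force: [0.1, 0.7, -0.1]
finger_gap: 0.0598
grasp_force: 0.0
clock: 20.7
eef_pos: [0.6069, 0.0629, 0.0977]
ee_rot: [1.0, -0.0, 0.0, -0.0]
wrist_force: [0.4, 0.1, -0.0]
finger_gap: 0.0599
grasp_force: 0.0
[0.60673443 0.06355298 0.09753268] [315.8514943  238.04459229] [315.84720497 239.66920359]
[ 288  212   54   53 1042] [317.75911708 232.71305182]
```

Hub found at (315,238), 1 px from the prediction. Descending on the axle pin.

```bash
python3 -m inch '[[[0,0,-15],[0,0,0],0.3],[[0,0,-40],[0,0,0],0.3],[[0,0,-62],[0,0,0],0.3],[[0,0,-80],[0,0,0],0.3],[[0,0,-90],[0,0,0],0.3],[[0,0,-96],[0,0,0],0.3],[[0,0,-96],[0,0,0],0.3],[[0,0,-96],[0,0,0],0.3]]'
python3 -m inch '[[[0,0,0],[0,0,0],0.6],[[0,0,0],[0,0,0],0.8],[[0,0,0],[0,0,0],1],[[0,0,0],[0,0,0],1],[[0,0,0],[0,0,0],1],[[0,0,0],[0,0,0],1],[[0,0,0],[0,0,0],1],[[0,0,0],[0,0,0],1]]'
```

```text
clock: 21.55
eef_pos: [0.6073, 0.0626, 0.0018]
ee_rot: [1.0, 0.0, 0.001, -0.0]
wrist_force: [-0.0, 0.5, 0.1]
finger_gap: 0.0595
grasp_force: 0.0
clock: 22.35
eef_pos: [0.6073, 0.0623, 0.0019]
ee_rot: [1.0, 0.0, 0.001, 0.0]
wrist_force: [-1.8, 0.2, 6.2]
finger_gap: 0.0112
grasp_force: 58.7
```

```bash
python3 -m inch '[[[0,0,5],[0,0,0],1],[[0,0,15],[0,0,0],1],[[0,0,35],[0,0,0],1],[[0,0,60],[0,0,0],1],[[-3,-8,80],[0,0,0],1],[[-10,-25,88],[0,0,0],1],[[-22,-55,90],[0,0,0],1],[[-38,-95,90],[0,0,0],1]]'
python3 -m inch '[[[-16,-42,0],[0,0,0],1],[[-32,-84,0],[0,0,0],1],[[-48,-126,0],[0,0,0],1],[[-64,-166,0],[0,0,0],1],[[-80,-202,0],[0,0,0],1],[[-92,-230,0],[0,0,0],1],[[-102,-252,0],[0,0,0],1],[[-107,-264,0],[0,0,0],1]]'
python3 -m inch '[[[-1,-2,0],[0,0,0],1],[[-2,-5,-15],[0,0,0],1],[[-2,-5,-35],[0,0,0],1],[[-2,-5,-55],[0,0,0],1],[[-2,-5,-70],[0,0,0],1],[[-2,-5,-78],[0,0,0],1],[[-2,-5,-78],[0,0,0],1],[[-2,-5,-78],[0,0,0],1]]'
```

```text
clock: 23.15
eef_pos: [0.5682, -0.0333, 0.0915]
ee_rot: [1.0, 0.001, 0.0, 0.0]
wrist_force: [0.4, -1.1, -1.8]
finger_gap: 0.0114
grasp_force: 58.6
clock: 23.95
eef_pos: [0.4595, -0.2986, 0.0905]
ee_rot: [1.0, -0.001, -0.001, -0.0]
wrist_force: [-0.1, 0.3, -0.7]
finger_gap: 0.0112
grasp_force: 58.6
clock: 24.75
eef_pos: [0.4601, -0.3016, 0.0134]
ee_rot: [1.0, 0.0, 0.0, 0.0]
wrist_force: [-0.0, -0.6, -1.0]
finger_gap: 0.0112
grasp_force: 58.6
```

Contact is expected near TCP z 0.006. Lowering gently and looking.

```bash
python3 -m inch '[[[0,0,-1],[0,0,0],1],[[0,0,-2.5],[0,0,0],1],[[0,0,-4],[0,0,0],1],[[0,0,-5.5],[0,0,0],1],[[0,0,-6.5],[0,0,0],1],[[0,0,-6.5],[0,0,0],1],[[0,0,-6.5],[0,0,0],1],[[0,0,-6.5],[0,0,0],1]]'
python3 -m inch '[[[0,0,-0.5],[0,0,0],1],[[0,0,-0.5],[0,0,0],1],[[0,0,-1],[0,0,0],1],[[0,0,-1],[0,0,0],1],[[0,0,-1.5],[0,0,0],1],[[0,0,-1.5],[0,0,0],1],[[0,0,-1.5],[0,0,0],1],[[0,0,-1.5],[0,0,0],1]]'
python3 -c "
from h import *
snap('wrist','w11')
cv2.imwrite('pics/w11c.png',cv2.convertScaleAbs(cv2.imread('pics/w11.png'),alpha=1.5))"
```

```text
clock: 25.55
eef_pos: [0.4597, -0.3017, 0.0067]
ee_rot: [1.0, 0.0, 0.0, 0.0]
wrist_force: [-0.4, 0.0, -1.2]
finger_gap: 0.0111
grasp_force: 58.6
clock: 26.35
eef_pos: [0.4597, -0.3017, 0.0058]
ee_rot: [1.0, 0.0, -0.0, 0.0]
wrist_force: [-4.1, 2.8, 7.7]
finger_gap: 0.0115
grasp_force: 59.5
```

View pics/w11c.png

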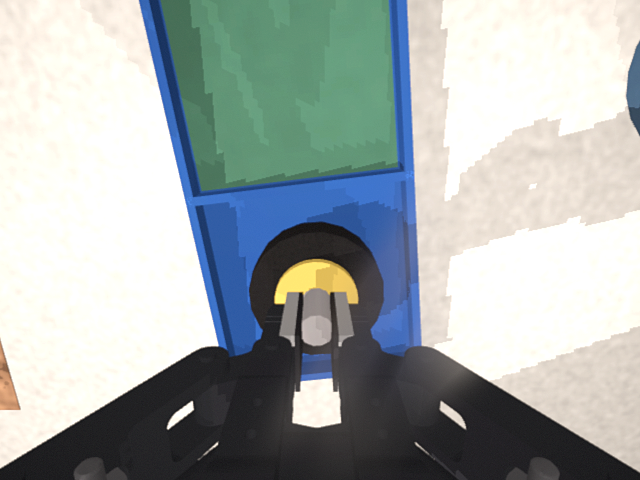

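The roller sits centred, at (316,285) between walls at about 212 and 413. Releasing and moving on to the two-keyway pulley.

```bash
python3 -m inch '[[[0,0,0],[0,0,0],0.6],[[0,0,0],[0,0,0],0.5],[[0,0,0],[0,0,0],0.5],[[0,0,0],[0,0,0],0.5],[[0,0,15],[0,0,0],0.5],[[0,0,35],[0,0,0],0.5],[[0,0,60],[0,0,0],0.3],[[0,0,82],[0,0,0],0.1]]'
python3 -m inch '[[[-1,40,0],[0,0,0],0.1],[[-1,85,0],[0,0,0],0.1],[[-2,130,0],[0,0,0],0.1],[[-3,175,0],[0,0,0],0.1],[[-4,215,0],[0,0,0],0.1],[[-4,238,0],[0,0,0],0.1],[[-4,240,0],[0,0,0],0.1],[[-4,240,0],[0,0,0],0.1]]'
python3 - <<'E'
from h import *
w=snap('wrist','w12')['color']
p=monitor.sense()['eef_pos'];print(p)
for z in(.012,.032):print(proj('w12',[.4557,-.0623,z]))
h=cv2.cvtColor(w,cv2.COLOR_RGB2HSV);m=((h[...,1]<60)&(h[...,2]<110)).astype(np.uint8);m[300:]=0
n,_,st,ce=cv2.connectedComponentsWithStats(m);[print(st[i],ce[i]) for i in range(1,n) if st[i,4]>500]
E
```

```text
clock: 27.2
eef_pos: [0.46, -0.3019, 0.0894]
ee_rot: [1.0, 0.0, 0.0, 0.0]
wrist_force: [-0.2, -0.0, 0.1]
finger_gap: 0.0704
grasp_force: 0.0
clock: 28.0
eef_pos: [0.4562, -0.0616, 0.0881]
ee_rot: [1.0, 0.001, 0.001, 0.0]
wrist_force: [-1.0, -0.7, 0.2]
finger_gap: 0.0766
grasp_force: 0.0
[ 0.45613974 -0.06226099  0.08792866]
[316.31814551 239.19699279]
[316.37249867 247.95175183]
[ 267  190   97   95 5926] [314.75565305 237.35707054]
[ 602  194   38   84 2172] [624.04005525 236.8305709 ]
```

Pulley two's flange is centred at (315,238), matching the prediction of (316,239). Descending and gripping.

```bash
python3 -m inch '[[[0,0,-15],[0,0,0],0.1],[[0,0,-40],[0,0,0],0.1],[[0,0,-62],[0,0,0],0.1],[[0,0,-80],[0,0,0],0.1],[[0,0,-90],[0,0,0],0.1],[[0,0,-95],[0,0,0],0.1],[[0,0,-95],[0,0,0],0.1],[[0,0,-95],[0,0,0],0.1]]'
python3 -m inch '[[[0,0,0],[0,0,0],0.4],[[0,0,0],[0,0,0],0.7],[[0,0,0],[0,0,0],1],[[0,0,0],[0,0,0],1],[[0,0,0],[0,0,0],1],[[0,0,0],[0,0,0],1],[[0,0,0],[0,0,0],1],[[0,0,0],[0,0,0],1]]'
python3 -m inch '[[[0,0,5],[0,0,0],1],[[0,0,15],[0,0,0],1],[[0,0,35],[0,0,0],1],[[0,0,60],[0,0,0],1],[[0,0,80],[0,0,0],1],[[0,0,88],[0,0,0],1],[[0,0,90],[0,0,0],1],[[0,0,90],[0,0,0],1]]'
```

```text
clock: 28.85
eef_pos: [0.4564, -0.0621, -0.007]
ee_rot: [1.0, 0.0, 0.001, 0.0]
wrist_force: [-0.2, 0.4, 0.2]
finger_gap: 0.0768
grasp_force: 0.0
clock: 29.65
eef_pos: [0.4565, -0.0616, -0.0065]
ee_rot: [1.0, 0.0, 0.001, 0.0]
wrist_force: [-3.9, 1.2, 10.3]
finger_gap: 0.0438
grasp_force: 59.7
clock: 30.45
eef_pos: [0.4554, -0.0616, 0.0817]
ee_rot: [1.0, 0.0, -0.0, -0.0]
wrist_force: [-0.6, 0.2, -3.4]
finger_gap: 0.044
grasp_force: 61.8
```

```bash
python3 -m inch '[[[7,-14,0],[0,0,0],1],[[20,-43,0],[0,0,0],1],[[38,-83,0],[0,0,0],1],[[56,-123,0],[0,0,0],1],[[74,-163,0],[0,0,0],1],[[89,-196,0],[0,0,0],1],[[99,-218,0],[0,0,0],1],[[103,-227.5,0],[0,0,0],1]]'
python3 -m inch '[[[0,0,0],[0,0,0],1],[[0,0,-15],[0,0,0],1],[[0,0,-35],[0,0,0],1],[[0,0,-55],[0,0,0],1],[[0,0,-70],[0,0,0],1],[[0,0,-78],[0,0,0],1],[[0,0,-78],[0,0,0],1],[[0,0,-78],[0,0,0],1]]'
python3 -m inch '[[[0,0,-1],[0,0,0],1],[[0,0,-2],[0,0,0],1],[[0,0,-3.5],[0,0,0],1],[[0,0,-5],[0,0,0],1],[[0,0,-6],[0,0,0],1],[[0,0,-6],[0,0,0],1],[[0,0,-6],[0,0,0],1],[[0,0,-6],[0,0,0],1]]'
```

```text
clock: 31.25
eef_pos: [0.5583, -0.2919, 0.0801]
ee_rot: [1.0, -0.001, -0.001, -0.0]
wrist_force: [-0.6, -0.0, -2.5]
finger_gap: 0.0442
grasp_force: 61.9
clock: 32.05
eef_pos: [0.559, -0.2891, 0.0046]
ee_rot: [1.0, 0.0, 0.0, 0.0]
wrist_force: [-0.1, 0.6, -2.3]
finger_gap: 0.0442
grasp_force: 61.9
clock: 32.85
eef_pos: [0.5587, -0.2892, -0.0018]
ee_rot: [1.0, 0.0, 0.0, 0.0]
wrist_force: [0.2, 0.3, -3.0]
finger_gap: 0.044
grasp_force: 61.9
```

```bash
python3 -m inch '[[[0,0,-0.5],[0,0,0],1],[[0,0,-0.5],[0,0,0],1],[[0,0,-1],[0,0,0],1],[[0,0,-1],[0,0,0],1],[[0,0,-1],[0,0,0],1],[[0,0,-1],[0,0,0],1],[[0,0,-1],[0,0,0],1],[[0,0,-1],[0,0,0],1]]'
```

```text
clock: 33.65
eef_pos: [0.5588, -0.2893, -0.0024]
ee_rot: [1.0, 0.0, 0.0, 0.0]
wrist_force: [-2.9, 2.3, 5.6]
finger_gap: 0.0442
grasp_force: 62.8
```

Contact at 5.6 N. Releasing, lifting and backing away toward the centre for a final look.

```bash
python3 -m inch '[[[0,0,0],[0,0,0],0.3],[[0,0,0],[0,0,0],0.2],[[0,0,0],[0,0,0],0.2],[[0,0,0],[0,0,0],0.2],[[0,0,15],[0,0,0],0.2],[[0,0,45],[0,0,0],0.2],[[0,0,85],[0,0,0],0.2],[[0,0,125],[0,0,0],0.2]]'
python3 -m inch '[[[-5,40,10],[0,0,0],0.2],[[-15,80,20],[0,0,0],0.2],[[-25,120,30],[0,0,0],0.2],[[-40,160,40],[0,0,0],0.2],[[-55,200,50],[0,0,0],0.2],[[-70,240,50],[0,0,0],0.2],[[-80,270,50],[0,0,0],0.2],[[-80,280,50],[0,0,0],0.2]]'
python3 - <<'E'
from h import *
t=snap('top','t20')['color'];s=snap('scene','s20')['color']
o=np.hstack([cv2.resize(t[180:310,100:240],(300,279),interpolation=3),cv2.resize(t[180:310,395:535],(300,279),interpolation=3)])
o=np.vstack([o,cv2.resize(s[190:330,80:560],(600,175))])
cv2.imwrite('pics/m20.png',cv2.convertScaleAbs(o[:,:,::-1],alpha=1.4))
E
```

```text
clock: 34.45
eef_pos: [0.5584, -0.289, 0.1242]
ee_rot: [1.0, 0.0, -0.0, -0.0]
wrist_force: [0.6, -0.7, 0.3]
finger_gap: 0.0683
grasp_force: 0.0
clock: 35.25
eef_pos: [0.478, -0.0067, 0.1736]
ee_rot: [1.0, 0.001, 0.001, -0.0]
wrist_force: [-0.2, 0.0, -0.4]
finger_gap: 0.0681
grasp_force: 0.0
```

View pics/m20.png

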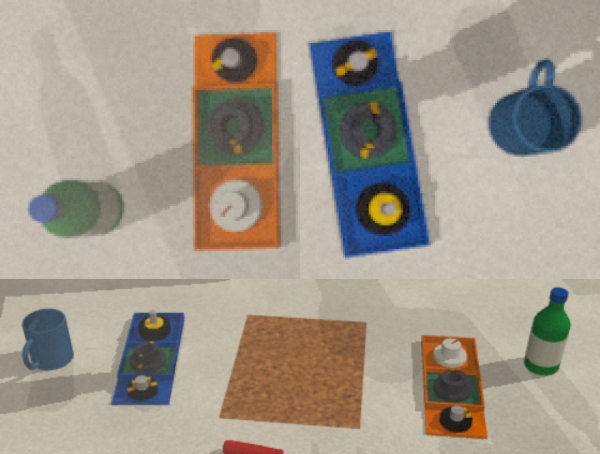

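All four parts sit upright and centred: one-key stub with the one-keyway pulley at (236,126), two-key stub with the two-keyway pulley at (367,127), knob at (235,206) and roller at (383,208). The bottle and mug have not moved.

```bash
python3 -c "
from rig import order
print(order.finish_job())"
```

```text
the job is handed in; nothing more can be done
None
```

Both kits are made up and handed in: the orange tray, done first, holds the white knob and the one-keyway pulley, and the blue tray holds the drum roller and the two-keyway pulley; the first try at the knob closed on air without moving it, and the arm finished at about 35 s.

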